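# Load two jar caps, one mouth up and one mouth down, in a spraying jig

## Robot

A 6-joint arm with a two-finger parallel gripper is mounted at the origin on the work surface. World frame = base frame: x ahead of the robot, y to its left, z up, the work surface at z = 0. Lengths are in m, angles in rad, forces in N, time in s.
With the tool pointing down it reaches from about 0.35 to 0.85 m from the base axis. Payload 8.1 kg.
Tool frame: the origin (TCP) lies at the very end of the fingers, on their centre line; the grasp point (between the pads) lies 19 mm behind it; z points along the fingers, y is the line along which they close (so a half turn about z gives the same grasp; the last joint's range is limited). The gripper opens to 93 mm and grips with 3 to 60 N. Pads are 15 mm wide; open, the fingers measure 128 mm over their backs; the gripper's body (75 mm by 188 mm) begins 65 mm behind the grasp point.
Start: joints at [1.172, 0.13, 1.488, -0, 1.523, -0.085], TCP at [0.185, 0.571, 0.219] pointing down, gripper open.
Joint ranges: [-2.96, 2.96], [-0.89, 2.26], [0.02, 2.5], [-1.34, 4.48], [0, 2.73], [-2.66, 2.66]. Speed limits (rad/s): [2.39, 2.39, 2.79, 3.14, 3.14, 3.14].

## Interface

Orientations are given as a rotation vector (axis times angle).
In Python, from plant import robot, imaging gives the robot as it stands.
- The arm moves only by the tool jog_arm, never from a script. Its argument "rows" is a list of rows, each a list of 2 entries, a list of its own where there are three numbers: the shift along the tool's x, y, z each as a share of 0.2 m, from -1 to 1, then the turn, a rotation vector about the tool's x, y, z each as a share of pi/2 rad, from -1 to 1. A call has 1 to 5 rows; each row is the pose to reach, as a shift and turn from the pose commanded when the call began, along the tool's axes at that moment; what a row does not reach only later rows make up. A row lasts 1/10 s, in which the tool goes at most 50 mm and 8.59 degrees, less where a joint would pass 70% of its speed; a pose out of reach is approached as far as the arm can. A call with a number of a shift or a turn outside -1 to 1 is refused whole. A call with a gripper value outside its range is refused whole. "hand" is the closure, from -1 (fully open) to 1 (shut), set as the call begins (left out, the last holds). The fingers move at their own pace and stop on an object; "squeeze" is the grip in N (left out, the last holds). Time passes only in rows, so rows that repeat a pose let the fingers close. It gives the time, the measured TCP pose, the force, the opening and the grip force at its end, in the units of the state.
- robot.read_state(): the state, without advancing time (a new reading comes with each control period).
- imaging.read_camera(name): name is "scene" or "side" or "wrist"; returns a dict with "frame" (420x560x3 uint8, red, green, blue), "vertical_fov" (degrees; the focal length in pixels is half the picture's height over the tangent of half this angle, whatever the lens; pixels are square), "cx", "cy" (the principal point, pixels), "R" (3x3) and "t" (3): a world point X has camera coordinates R X + t. Camera axes: x right, y down, z forward; pixel columns grow to the right and rows downward; lengths in m; the calibration is good to about 2 mm. The wrist camera is an equidistant fisheye: a pixel r from the principal point sees the ray r / f radians off the axis. A picture is of the moment at which its call begins. There is no depth.
- robot.close_job(): hands the job in; it is judged then, once.
The state is a dict: "t": time; "q": joint angles; "dq": joint speeds; "joint_torque": joint torques, N m; "tool_pos": TCP position; "orientation": TCP orientation; "force": force on the tool from outside, world axes, zero at the start; "wrist_torque": the same for the moment, N m; "opening": finger opening in m; "gripper_force": force on a finger pad.
Only numpy, scipy, OpenCV 4.12 (cv2) and the standard library are available. Lean on these libraries where they do the work, as an engineer would, in place of code of your own. Each camera call takes 0.05 s, during which the arm holds its last target. There are 200 camera calls.

## Task

Get the two white jar caps ready for airbrushing in the wooden jig. Swing the jig's hold-down bar well clear (about a quarter turn) of both pockets, take the caps out of their drying stands and seat them fully home in their pockets: the wider cap in the wide pocket with its open mouth up (its inside gets painted), the narrower cap in the narrow pocket with its open mouth down (its top gets painted). Then swing the bar back across both caps all the way to its closed stop, without disturbing the paint jar, the thinner bottle and the mixing cup.

Things in the scene. Friction and masses are not known exactly. Their poses are not given: they have to be found in the camera images.
- wide_cap: The wider white screw cap: a ribbed round cup, 50 mm outside diameter, 26 mm high along its axis, wall and closed end 3 mm, 22 g. Origin at its centre (on the axis, 13 mm from either end). Its own x axis points along the cap's axis out of the CLOSED end; the open mouth faces -x. It starts on edge (axis level) in its stand, mouth roughly to the robot's right.
- narrow_cap: The narrower white screw cap: the same form, 38 mm outside diameter, 26 mm high, wall and closed end 3 mm, 16 g. Origin at its centre; own x axis points out of the CLOSED end, mouth faces its -x. It starts standing on edge in the other stand, mouth also roughly to the robot's right.
- wide_stand: Fixed steel drying stand holding the wide cap on edge between two end plates (at the cap's two ends, tops 23 mm above the table). 44 mm along its x (the cap's axis), 35.5 mm along y: the cap overhangs 7 mm on both y sides. Origin under its middle, on the table; the cap's centre is straight above it at 32.4 mm. May be on either side of the jig.
- narrow_stand: The same for the narrow cap: 44 mm along x, 28.9 mm along y, plates 23 mm high; the cap overhangs by 4.5 mm on both y sides, and its centre stands at 27.3 mm height.
- jig: Fixed wooden block, 90 mm (its x) by 230 mm (its y) by 22 mm high, origin at the centre of its underside on the table. Two round pockets 5 mm deep lie on its y axis, and a pivot post for the hold-down bar stands near its -y end.
- wide_pocket (a point): Centre of the floor of the wide pocket (56 mm diameter, 2 mm chamfer, 5 mm deep, mouth at 22 mm height), at y = -5 mm in the jig. z up, axes as the jig's. A seated cap's centre is 13 mm above this point and the cap stands 21 mm out of the block.
- narrow_pocket (a point): Centre of the floor of the narrow pocket (44 mm diameter, 2 mm chamfer, 5 mm deep), at y = +76 mm in the jig. A seated cap's centre is 13 mm above this point.
- bar_pivot (a point): On the vertical pivot axis of the hold-down bar, at y = -95 mm in the jig, 45.5 mm above the table (height of the bar's underside, 2.5 mm above seated caps).
- bar_knob (a point): Centre of the top of the black knob on the bar: an upright pin 14 mm in diameter and 28 mm tall (51.5 to 79.5 mm above the table), 133 mm from the pivot. The steel bar below it is 10 mm wide, 6 mm thick and reaches 185 mm from the pivot.
- bar (a joint): Swing of the hold-down bar about the upright pivot, rad. 0: closed stop, the bar lies along the jig's +y over both pockets. It grows clockwise seen from above, towards the jig's +x side, to 2.2; at 1.57 it points along the jig's +x. It stays where it is left.
- paint_jar: Bystander: small capped paint jar, 48 mm diameter, 60 mm high, standing; origin under its centre. Leave it alone.
- thinner: Bystander: small white thinner bottle, 50 mm diameter, 85 mm high, standing; origin under its centre. Leave it alone.
- mix_cup: Bystander: clear plastic mixing cup, 68 mm rim diameter, 40 mm high, open; origin under its centre. Leave it alone.

How it is judged:
On the way, in this order (a step that is already met when the one before it is completed fails the run):
1. the hold-down bar is swung open by at least 1.1 rad (value of joint bar above 1.1 rad), for 0.1 s.
2. with the bar open, both caps have been set in their pockets, wide one mouth up, narrow one mouth down (value of joint bar above 0.5 rad and horizontal distance between wide_cap and wide_pocket below 0.01 m and z of wide_cap in the frame of wide_pocket below 0.021 m and horizontal distance between narrow_cap and narrow_pocket below 0.01 m and z of narrow_cap in the frame of narrow_pocket below 0.021 m and angle between wide_cap's own x axis and vertical above 2.8 rad and angle between narrow_cap's own x axis and vertical below 0.34 rad), for 0.2 s.
3. the bar is back at its closed stop, across both caps (value of joint bar below 0.12 rad), for 0.1 s.
At the end, for the whole second after the job is handed in: The wide cap sits in the wide pocket with its mouth up and the narrow cap in the narrow pocket with its mouth down, each within 5 mm of the pocket's centre, within 2.5 mm of fully home and within 0.12 rad of level, both at rest; the bar is within 0.12 rad of its closed stop (horizontal distance between wide_cap and wide_pocket below 0.005 m and z of wide_cap in the frame of wide_pocket below 0.0155 m and angle between wide_cap's own x axis and vertical above 3.02 rad and horizontal distance between narrow_cap and narrow_pocket below 0.005 m and z of narrow_cap in the frame of narrow_pocket below 0.0155 m and angle between narrow_cap's own x axis and vertical below 0.12 rad and value of joint bar below 0.12 rad and linear speed of each of wide_cap, narrow_cap below 0.02 m/s); the robot touches nothing.
It fails at once if the paint jar, the thinner bottle or the mixing cup is shifted by more than 30 mm or knocked over (distance of any of paint_jar, thinner, mix_cup from where it was at the start of the episode above 0.03 m or angle between any of paint_jar, thinner, mix_cup's own z axis and vertical above 0.5 rad).
It also fails if it takes over 72 s, if anything falls off the work surface, if the arm or the gripper's body presses on something with over 40 N, if the wrist force passes 120 N, or if a joint passes its speed limit or range.

## Working session

There is one attempt and no reset: what is moved stays moved. The work goes in short steps, Python scripts to look and compute and a tool call to move; the robot and the scene stay as the last step left them, time stands still between calls to the robot, and variables do not carry over. Pictures are saved under pics/ and viewed, at most 10 in all, crops included, and the job is handed in when it is done.

Besides the shell and the picture viewer there is one more tool, called after "Call:" as name([rows], argument=value, ...), one row to a line, values as JSON. jog_arm: Moves the arm, as the interface text tells. Its arguments: {"type":"object","properties":{"rows":{"type":"array"},"hand":{"type":"number"},"squeeze":{"type":"number"}},"required":["rows"]}

```bash
ls; mkdir -p pics; python3 - <<'E'
from plant import robot, imaging
import cv2,numpy as np
for n in ["scene","side"]:
    c=imaging.read_camera(n); cv2.imwrite(f"pics/{n}0.png",c["frame"][:,:,::-1])
    np.savez(f"pics/{n}0.npz",**c); print(n,c["vertical_fov"],c["cx"],c["cy"],np.round(-c["R"].T@c["t"],3))
print(robot.read_state())
E
```

```text
pics
scene 51.35117903958429 280.11136078352496 210.7621530857582 [1.102 0.604 0.641]
side 43.19256195838516 279.5168037298257 210.817486823154 [ 0.091 -0.684  0.966]
{'t': 0.1, 'q': array([ 1.17157559e+00,  1.31065777e-01,  1.48917680e+00,  1.55658641e-06,
        1.52298816e+00, -8.53780366e-02]), 'dq': array([-0.00072274, -0.0016705 , -0.00231626, -0.00126249, -0.0007562 ,
        0.00057555]), 'joint_torque': array([ 1.24319897e-03, -5.61342573e+01, -4.93093121e+01,  7.70628196e-02,
        2.92175211e-02, -7.92638275e-05]), 'tool_pos': array([0.18499589, 0.57023128, 0.21770068]), 'orientation': array([-4.90900531e-01, -3.10260149e+00,  2.49703416e-03]), 'force': array([ 0.44785391, -0.43338218, -0.08651832]), 'wrist_torque': array([-0.0299045 , -0.04552004,  0.01688993]), 'gripper_force': 0.0, 'opening': 0.09306944329013567}
```

View pics/scene0.png

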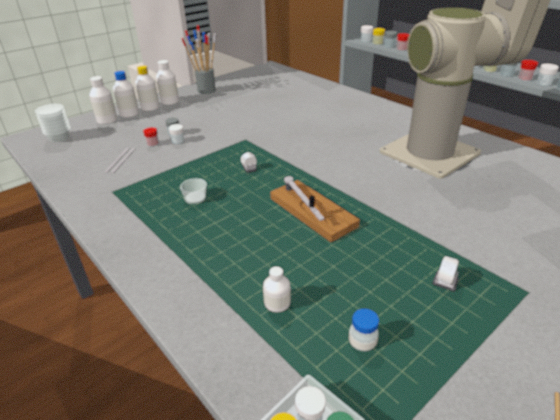

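View pics/side0.png

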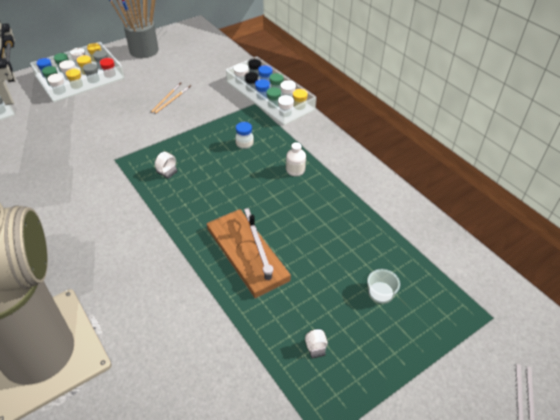

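Scene: jig at (314,208), pivot (290,184), knob (312,201), caps at (249,161) and (447,271), cup (194,190), thinner (277,290), jar (364,329). Side: jig (248,250), pivot (268,271), knob (251,218), caps (165,163) and (317,343), jar (244,135), thinner (296,160), cup (383,286).

```bash
cat > h.py <<'E'
import numpy as np,cv2
from scipy.spatial.transform import Rotation as Ro
def f(c): return 210/np.tan(np.radians(float(c["vertical_fov"]))/2)
def ray(c,p,fish=False):
    d=np.array([p[0]-float(c["cx"]),p[1]-float(c["cy"])])/f(c)
    if fish:
        th=np.hypot(*d); v=np.r_[d/max(th,1e-9)*np.sin(th),np.cos(th)]
    else: v=np.r_[d,1.]
    R=np.array(c["R"]); return -R.T@np.array(c["t"]), R.T@(v/np.linalg.norm(v))
def plane(c,p,z,fish=False):
    o,d=ray(c,p,fish); return o+d*(z-o[2])/d[2]
def tri(c1,p1,c2,p2,f1=False,f2=False):
    A=0;b=0;rs=[ray(c1,p1,f1),ray(c2,p2,f2)]
    for o,d in rs:
        P=np.eye(3)-np.outer(d,d);A=A+P;b=b+P@o
    X=np.linalg.solve(A,b)
    return X,[np.linalg.norm((np.eye(3)-np.outer(d,d))@(X-o)) for o,d in rs]
def proj(c,X,fish=False):
    v=np.array(c["R"])@X+np.array(c["t"])
    if fish:
        th=np.arctan2(np.hypot(v[0],v[1]),v[2]); s=th/np.hypot(v[0],v[1])
    else: s=1/v[2]
    return np.array([c["cx"],c["cy"]])+f(c)*s*v[:2]
E
python3 - <<'E'
from h import *
np.set_printoptions(precision=4,suppress=True)
S=dict(np.load("pics/scene0.npz"));D=dict(np.load("pics/side0.npz"))
def blob(c,m,p,r=30):
    n,l,st,ce=cv2.connectedComponentsWithStats(m.astype(np.uint8))
    i=min(range(1,n),key=lambda i:np.hypot(*(ce[i]-p))+1000*(st[i,4]<40)); return ce[i],st[i]
for c,n in((S,"S"),(D,"D")):
    h=cv2.cvtColor(c["frame"],cv2.COLOR_RGB2HSV)
    w=(h[...,1]<70)&(h[...,2]>125)
    for nm,p in ([("A",(249,161)),("B",(447,271))] if n=="S" else [("A",(317,343)),("B",(165,163))]):
        print(n,nm,blob(c,w,p))
        c[nm]=blob(c,w,p)[0]
    o=(h[...,0]>3)&(h[...,0]<22)&(h[...,1]>110)&(h[...,2]>60)
    nn,l,st,ce=cv2.connectedComponentsWithStats(o.astype(np.uint8))
    i=min([i for i in range(1,nn) if st[i,4]>500],key=lambda i:np.hypot(*(ce[i]-((314,208) if n=="S" else (248,250)))))
    ct=max(cv2.findContours((l==i).astype(np.uint8),0,2)[0],key=cv2.contourArea)
    hu=cv2.convexHull(ct); ap=cv2.approxPolyDP(hu,3,True)[:,0]
    for p in ap: print(n,p,plane(c,p,.022)[:2],plane(c,p,0)[:2])
for nm in "AB": print(nm,*tri(S,S[nm],D,D[nm]))
for nm,a,b in(("pivot",(290,184),(268,271)),("knob",(312,200),(251,217)),("cup",(194,190),(383,286)),("thin",(277,290),(296,160)),("jar",(364,329),(244,135))): print(nm,*tri(S,a,D,b))
E
```

```text
S A (array([248.0357, 159.9955]), array([240, 152,  17,  18, 224], dtype=int32))
S B (array([446.8631, 271.4221]), array([435, 256,  24,  33, 526], dtype=int32))
S [271 192] [ 0.5132 -0.1317] [ 0.4922 -0.1578]
S [297 180] [ 0.4246 -0.1287] [ 0.4005 -0.1547]
S [358 218] [0.4351 0.0934] [0.4114 0.0753]
S [358 225] [0.4556 0.1111] [0.4326 0.0936]
S [330 241] [0.5444 0.1073] [0.5245 0.0896]
S [273 200] [ 0.533  -0.1003] [ 0.5128 -0.1253]
D A (array([316.2688, 340.4351]), array([305, 329,  24,  25, 439], dtype=int32))
D B (array([165.1149, 162.5403]), array([154, 151,  23,  25, 409], dtype=int32))
D [237 210] [0.5152 0.0892] [0.525  0.1072]
D [289 274] [ 0.508  -0.1374] [ 0.5177 -0.1247]
D [287 281] [ 0.4936 -0.1501] [ 0.503  -0.1376]
D [257 296] [ 0.4192 -0.1454] [ 0.4268 -0.1329]
D [207 225] [0.4312 0.0881] [0.4392 0.1061]
A [ 0.4571 -0.3008  0.0257] [np.float64(0.00010160055711592272), np.float64(0.00010160055711579648)]
B [0.4471 0.3345 0.0281] [np.float64(0.0008663079291770388), np.float64(0.0008663079291768237)]
pivot [ 0.4677 -0.1117  0.0357] [np.float64(0.0020152034600670297), np.float64(0.002015203460066977)]
knob [0.5093 0.0143 0.0685] [np.float64(0.0003615157829122669), np.float64(0.00036151578291223555)]
cup [ 0.655  -0.2774  0.0222] [np.float64(0.0008635719728487544), np.float64(0.0008635719728487523)]
thin [0.7332 0.147  0.0317] [np.float64(0.0008298021188299293), np.float64(0.0008298021188297827)]
jar [0.6787 0.3161 0.0273] [np.float64(0.0002841327927881183), np.float64(0.0002841327927880123)]
```

```bash
python3 - <<'E'
import cv2,numpy as np
a=cv2.imread("pics/scene0.png");b=cv2.imread("pics/side0.png")
z=lambda i,x,y,w,h:cv2.resize(i[y:y+h,x:x+w],(400,300),interpolation=cv2.INTER_CUBIC)
cv2.imwrite("pics/z.png",np.vstack([np.hstack([z(a,225,140,60,45),z(a,415,250,60,45)]),np.hstack([z(b,285,320,60,45),z(b,195,195,120,90)])]))
E
```

```text
(no output)
```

View pics/z.png

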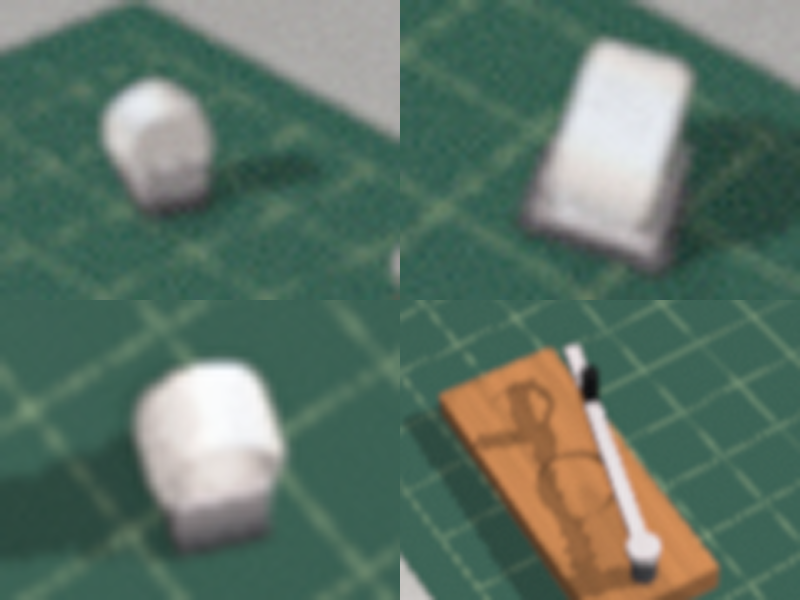

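```bash
cat >> h.py <<'E'
def Rt(az,tilt):
    az,tilt=np.radians([az,tilt]); R=Ro.from_rotvec([0,0,az]).as_matrix()@np.array([[0,1,0],[1,0,0],[0,0,-1.]])
    return Ro.from_rotvec(R[:,1]*tilt).as_matrix()@R
def chain(st,tg,grasp=False):
    "tg: list of (pos,az,tilt); prints the row for each, from the one before"
    p,R=np.array(st["tool_pos"]),Ro.from_rotvec(st["orientation"]).as_matrix()
    for q,az,ti in tg:
        Q=Rt(az,ti); q=np.array(q); s=R.T@(q-p)/.2; r=Ro.from_matrix(R.T@Q).as_rotvec()/(np.pi/2)
        print(np.round(s,3).tolist(),np.round(r,3).tolist(),"mm",round(np.linalg.norm(s)*200),"deg",round(np.linalg.norm(r)*90)); p,R=q,Q
E
python3 - <<'E'
from h import *
from plant import robot
chain(robot.read_state(),[((.33,.42,.26),36,0),((.447,.28,.28),0,0),((.47,.10,.28),0,0)])
E
```

```text
[-0.921, -0.491, -0.211] [-0.001, 0.0, 0.4] mm 213 deg 36
[-0.91, 0.062, -0.1] [0.0, 0.0, 0.4] mm 184 deg 36
[-0.9, 0.115, 0.0] [0.0, 0.0, 0.0] mm 181 deg 0
```

Call:
jog_arm([
  [[-0.92,-0.49,-0.21],[0,0,0.4]],
  [[-0.92,-0.49,-0.21],[0,0,0.4]],
  [[-0.92,-0.49,-0.21],[0,0,0.4]],
  [[-0.92,-0.49,-0.21],[0,0,0.4]],
  [[-0.92,-0.49,-0.21],[0,0,0.4]],
])

```text
t: 0.6
tool_pos: [0.333, 0.4179, 0.2617]
orientation: [1.437, 2.792, 0.001]
force: [-0.5, 0.4, 0.3]
opening: 0.0928
gripper_force: 0.0
```

Call:
jog_arm([
  [[-0.91,0.06,-0.1],[0,0,0.4]],
  [[-0.91,0.06,-0.1],[0,0,0.4]],
  [[-0.91,0.06,-0.1],[0,0,0.4]],
  [[-0.91,0.06,-0.1],[0,0,0.4]],
  [[-0.91,0.06,-0.1],[0,0,0.4]],
])

```text
t: 1.1
tool_pos: [0.4488, 0.2778, 0.2806]
orientation: [2.23, 2.212, -0.0]
force: [0.5, 0.3, -0.8]
opening: 0.0932
gripper_force: 0.0
```

```bash
cat > shot.py <<'E'
import sys
from h import *
from plant import robot,imaging
c=imaging.read_camera("wrist"); n=sys.argv[1]
cv2.imwrite(f"pics/{n}.png",c["frame"][:,:,::-1]); np.savez(f"pics/{n}.npz",**c)
s=robot.read_state(); print(s["t"],s["tool_pos"],s["orientation"],"cam",-c["R"].T@c["t"],c["vertical_fov"],"axis",c["R"][2])
E
python3 shot.py w1
```

```text
1.15 [0.44751942 0.27945414 0.28030025] [-2.22660871e+00 -2.21584418e+00  6.37697603e-04] cam [0.44875441 0.34424741 0.44657418] 65.70646984690485 axis [-0.0014989  -0.23968693 -0.97084908]
```

View pics/w1.png

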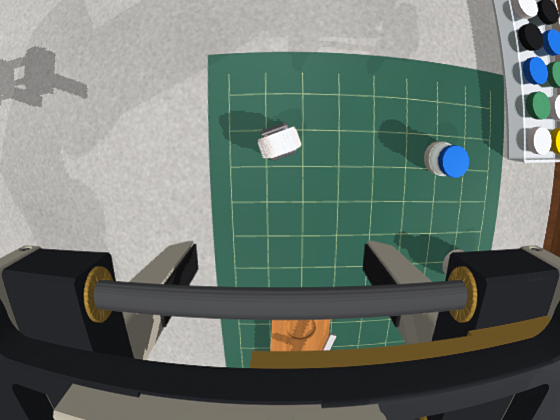

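Wrist view: wide cap at (280,141), turned some 15°; jar (450,160); the gripper hides what lies below about row 240, jig end at (300,330).

```bash
cat > cap.py <<'E'
import sys
from h import *
def cap(c,guess,z):
    h=cv2.cvtColor(c["frame"],cv2.COLOR_RGB2HSV); m=((h[...,1]<60)&(h[...,2]>150)).astype(np.uint8)
    p=proj(c,guess,True); n,l,st,ce=cv2.connectedComponentsWithStats(m)
    i=min([i for i in range(1,n) if 100<st[i,4]<8000],key=lambda i:np.hypot(*(ce[i]-p)))
    ct=max(cv2.findContours((l==i).astype(np.uint8),0,1)[0],key=cv2.contourArea)[:,0]
    X=np.array([plane(c,q,z,True) for q in ct])
    r=cv2.minAreaRect((X[:,:2]*1000).astype(np.float32)); print("guess px",p,"blob",st[i],"rect mm",r,cv2.boxPoints(r).round(1).tolist())
if __name__=="__main__":
    c=dict(np.load(f"pics/{sys.argv[1]}.npz")); g=np.array(eval(sys.argv[2])); cap(c,g,float(sys.argv[3]))
E
python3 cap.py w1 "(.447,.335,.03)" .0324;python3 cap.py w1 "(.447,.335,.03)" .045; python3 -c "
from h import *
from plant import robot
chain(robot.read_state(),[((.45,.09,.28),0,0),((.45,-.10,.28),0,0),((.45,-.19,.28),0,0)])"
```

```text
guess px [278.54484815 141.47712151] blob [258 126  44  33 939] rect mm ((447.3291320800781, 335.15728759765625), (52.06120300292969, 33.081031799316406), 18.08969497680664) [[417.3999938964844, 342.79998779296875], [427.70001220703125, 311.3999938964844], [477.20001220703125, 327.5], [466.8999938964844, 359.0]]
guess px [278.54484815 141.47712151] blob [258 126  44  33 939] rect mm ((447.37255859375, 335.4338073730469), (50.477474212646484, 32.0745735168457), 18.089366912841797) [[418.3999938964844, 342.79998779296875], [428.3999938964844, 312.3999938964844], [476.29998779296875, 328.0], [466.3999938964844, 358.5]]
[-0.947, 0.017, 0.002] [-0.0, 0.0, -0.003] mm 189 deg 0
[-0.95, 0.0, 0.0] [0.0, 0.0, 0.0] mm 190 deg 0
[-0.45, 0.0, 0.0] [0.0, 0.0, 0.0] mm 90 deg 0
```

Call:
jog_arm([
  [[-0.95,0.02,0],[0,0,0]],
  [[-0.95,0.02,0],[0,0,0]],
  [[-0.95,0.02,0],[0,0,0]],
  [[-0.95,0.02,0],[0,0,0]],
  [[-0.95,0.02,0],[0,0,0]],
])

```text
t: 1.65
tool_pos: [0.4503, 0.088, 0.2803]
orientation: [2.221, 2.221, -0.002]
force: [1.1, -0.1, -0.2]
opening: 0.0933
gripper_force: 0.0
```

Call:
jog_arm([
  [[-0.95,0,0],[0,0,0]],
  [[-0.95,0,0],[0,0,0]],
  [[-0.95,0,0],[0,0,0]],
  [[-0.95,0,0],[0,0,0]],
  [[-0.95,0,0],[0,0,0]],
])

```text
t: 2.15
tool_pos: [0.4507, -0.1015, 0.28]
orientation: [-2.222, -2.221, 0.001]
force: [-0.3, 0.1, 0.1]
opening: 0.0925
gripper_force: 0.0
```

Call:
jog_arm([
  [[-0.45,0,0],[0,0,0]],
  [[-0.45,0,0],[0,0,0]],
  [[-0.45,0,0],[0,0,0]],
])

```text
t: 2.45
tool_pos: [0.4512, -0.1906, 0.2799]
orientation: [-2.22, -2.222, 0.001]
force: [-0.4, 0.2, -0.2]
opening: 0.0925
gripper_force: 0.0
```

```bash
python3 shot.py w2
```

```text
2.5 [ 0.45126878 -0.18879834  0.27989848] [-2.21921593e+00 -2.22127325e+00 -4.93379711e-04] cam [ 0.45081163 -0.12440697  0.4458526 ] 65.70646984690485 axis [-0.00101297 -0.23880512 -0.97106699]
```

View pics/w2.png

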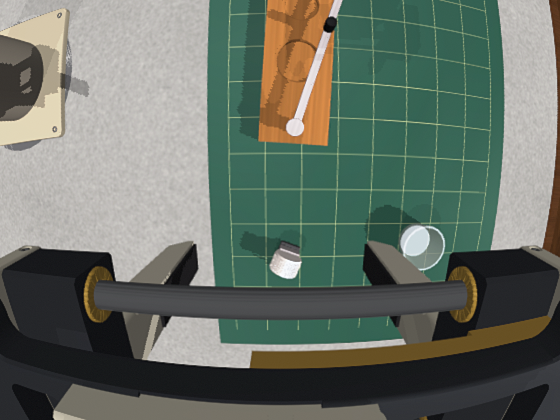

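Wrist view 2: jig corners (259,139) and (327,145), pivot (295,127), wide pocket (297,61), knob top (331,22), narrow cap (286,260) turned the other way.

```bash
python3 - <<'E'
from h import *
np.set_printoptions(precision=4,suppress=True)
c=dict(np.load("pics/w2.npz")); h=cv2.cvtColor(c["frame"],cv2.COLOR_RGB2HSV)
o=((h[...,0]>3)&(h[...,0]<22)&(h[...,1]>110)&(h[...,2]>50)); o[150:]=0
L=[];Rr=[]
for y in range(5,134,3):
    x=np.where(o[y])[0]; x=x[(x>240)&(x<350)]
    L.append(plane(c,(x[0]-.5,y),.022,True)[:2])
    if 40<y: Rr.append(plane(c,(x[-1]+.5,y),.022,True)[:2])
B=[]
for x in range(264,322,3):
    y=np.where(o[:,x])[0]; B.append(plane(c,(x,y[-1]+.5),.022,True)[:2])
def fit(P,nm):
    vx,vy,x,y=cv2.fitLine(np.array(P,np.float32)*100,cv2.DIST_HUBER,0,.01,.001).ravel(); print(nm,np.degrees(np.arctan2(vy,vx)),x/100,y/100); return np.array([vx,vy]),np.array([x,y])/100
l=fit(L,"L");r=fit(Rr,"R");b=fit(B,"B")
def inter(a,b):
    t=np.linalg.solve(np.c_[a[0],-b[0]],b[1]-a[1]); return a[1]+t[0]*a[0]
cl,cr=inter(l,b),inter(r,b); print("corners",cl,cr,np.linalg.norm(cl-cr))
print("pivot z.05",plane(c,(295,127),.0535,True),"pocket",plane(c,(297,61),.022,True),"knob",plane(c,(331,22),.0795,True))
E
python3 cap.py w2 "(.457,-.301,.027)" .0273
```

```text
L 86.49531 0.42637715 -0.049457863
R 86.553635 0.5161703 -0.058833763
B -3.2582827 0.46887845 -0.13527079
corners [ 0.4213 -0.1326] [ 0.5114 -0.1377] 0.09027964
pivot z.05 [ 0.4682 -0.1152  0.0535] pocket [ 0.4722 -0.0267  0.022 ] knob [0.5084 0.0096 0.0795]
guess px [284.78329379 264.29449607] blob [270 253  32  26 523] rect mm ((456.4740295410156, -304.77783203125), (31.693429946899414, 41.04046630859375), 69.41026306152344) [[431.70001220703125, -312.3999938964844], [470.1000061035156, -326.79998779296875], [481.29998779296875, -297.20001220703125], [442.79998779296875, -282.70001220703125]]
```

```bash
cat >> h.py <<'E'
def calls(st,groups):
    "each group: rows (pos,az,tilt), relative to the end of the group before"
    p,R=np.array(st["tool_pos"]),Ro.from_rotvec(st["orientation"]).as_matrix()
    for g in groups:
        out=[]
        for q,az,ti in g:
            Q=Rt(az,ti); q=np.array(q)
            out.append([np.round(R.T@(q-p)/.2,3).tolist(),np.round(Ro.from_matrix(R.T@Q).as_rotvec()/(np.pi/2),3).tolist()])
        print(out); p,R=q,Q
PIV=np.array([.4676,-.1152])
def arc(th,z,r=.132): 
    t=np.radians(th); return (np.r_[PIV+r*np.array([np.sin(t),np.cos(t)]),z],-th,0)
E
python3 - <<'E'
from h import *
from plant import robot
calls(robot.read_state(),[[arc(18,.16)],[arc(18,.057)],[arc(18+5*i,.057) for i in range(1,6)],[arc(43+5*i,.057) for i in range(1,6)],[arc(68+5*i,.057) for i in range(1,6)]])
E
```

```text
[[[0.995, 0.287, 0.601], [-0.001, -0.001, 0.201]]]
[[[0.0, 0.0, 0.515], [0.0, 0.0, 0.0]]]
[[[-0.003, 0.058, 0.0], [0.0, 0.0, 0.056]], [[-0.01, 0.115, 0.0], [0.0, 0.0, 0.111]], [[-0.022, 0.171, 0.0], [0.0, 0.0, 0.167]], [[-0.04, 0.226, 0.0], [0.0, 0.0, 0.222]], [[-0.062, 0.279, 0.0], [0.0, 0.0, 0.278]]]
[[[-0.003, 0.058, 0.0], [0.0, 0.0, 0.056]], [[-0.01, 0.115, 0.0], [0.0, 0.0, 0.111]], [[-0.022, 0.171, 0.0], [0.0, 0.0, 0.167]], [[-0.04, 0.226, 0.0], [0.0, 0.0, 0.222]], [[-0.062, 0.279, 0.0], [0.0, 0.0, 0.278]]]
[[[-0.003, 0.058, 0.0], [0.0, 0.0, 0.056]], [[-0.01, 0.115, 0.0], [0.0, 0.0, 0.111]], [[-0.022, 0.171, 0.0], [0.0, 0.0, 0.167]], [[-0.04, 0.226, 0.0], [0.0, 0.0, 0.222]], [[-0.062, 0.279, 0.0], [0.0, 0.0, 0.278]]]
```

Call:
jog_arm([
  [[1,0.29,0.6],[0,0,0.2]],
  [[1,0.29,0.6],[0,0,0.2]],
  [[1,0.29,0.6],[0,0,0.2]],
  [[1,0.29,0.6],[0,0,0.2]],
  [[1,0.29,0.6],[0,0,0.2]],
], hand=0.35)

```text
t: 3.0
tool_pos: [0.5084, 0.0156, 0.1597]
orientation: [-2.537, -1.851, -0.001]
force: [0.7, -0.1, -0.8]
opening: 0.0577
gripper_force: 0.0
```

Call:
jog_arm([
  [[0,0,0],[0,0,0]],
  [[0,0,0],[0,0,0]],
])

```text
t: 3.2
tool_pos: [0.5078, 0.0141, 0.1597]
orientation: [-2.534, -1.854, 0.002]
force: [-0.1, -0.3, 0.2]
opening: 0.0416
gripper_force: 0.0
```

Call:
jog_arm([
  [[-0.02,0,0.1],[0,0,0]],
  [[-0.02,0,0.3],[0,0,0]],
  [[-0.02,0,0.515],[0,0,0]],
  [[-0.02,0,0.515],[0,0,0]],
])

```text
t: 3.6
tool_pos: [0.503, 0.0072, 0.0528]
orientation: [-2.536, -1.844, 0.011]
force: [-2.1, 0.7, -0.2]
opening: 0.0299
gripper_force: 0.0
```

Call:
jog_arm([
  [[-0.003,0.058,0],[0,0,0.056]],
  [[-0.01,0.115,0],[0,0,0.111]],
  [[-0.022,0.171,0],[0,0,0.167]],
  [[-0.04,0.226,0],[0,0,0.222]],
  [[-0.062,0.279,0],[0,0,0.278]],
])

```text
t: 4.1
tool_pos: [0.5588, -0.0226, 0.0611]
orientation: [2.882, 1.247, 0.005]
force: [0.1, 0.5, -0.2]
opening: 0.0303
gripper_force: 0.2
```

Call:
jog_arm([
  [[-0.003,0.058,0],[0,0,0.056]],
  [[-0.01,0.115,0],[0,0,0.111]],
  [[-0.022,0.171,0],[0,0,0.167]],
  [[-0.04,0.226,0],[0,0,0.222]],
  [[-0.062,0.279,0],[0,0,0.278]],
])

```text
t: 4.6
tool_pos: [0.5909, -0.07, 0.0612]
orientation: [3.084, 0.593, 0.005]
force: [-0.2, 0.6, 0.3]
opening: 0.0302
gripper_force: 0.2
```

Call:
jog_arm([
  [[-0.003,0.058,0],[0,0,0.056]],
  [[-0.01,0.115,0],[0,0,0.111]],
  [[-0.022,0.171,0],[0,0,0.167]],
  [[-0.04,0.226,0],[0,0,0.222]],
  [[-0.062,0.279,0],[0,0,0.278]],
])

```text
t: 5.1
tool_pos: [0.6001, -0.1266, 0.0613]
orientation: [3.14, -0.089, 0.005]
force: [-0.3, -0.2, -0.0]
opening: 0.0306
gripper_force: 0.2
```

```bash
python3 - <<'E'
from plant import imaging,robot
from h import *
c=imaging.read_camera("side"); np.savez("pics/side1.npz",**c); cv2.imwrite("pics/side1.png",c["frame"][:,:,::-1]); s=robot.read_state(); print(s["t"],s["tool_pos"],s["q"],s["opening"])
E
```

```text
5.15 [ 0.60006439 -0.12837993  0.06135292] [-2.93874071e-01  2.87133730e-01  1.60510124e+00 -7.27099448e-04
  1.24564731e+00  1.33999164e+00] 0.03033267108012614
```

View pics/side1.png

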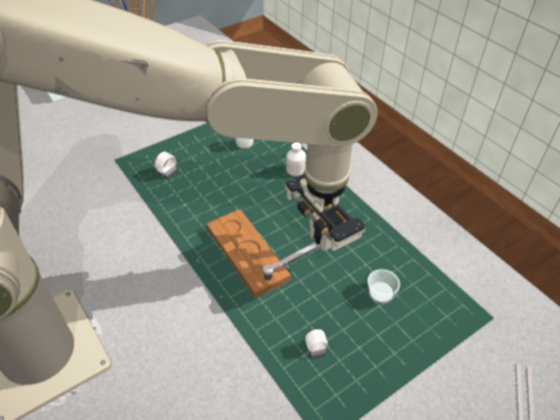

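Picture: bar now points to +x, about a quarter turn, knob within the fingers; pockets free. Next a close look at the narrow cap.

```bash
python3 - <<'E'
from h import *
from plant import robot
s=robot.read_state()
calls(s,[[(s["tool_pos"]+[0,0,.14],-93,0)],[((.54,-.25,.23),-57,0)],[((.48,-.38,.25),-20,0)]])
E
```

```text
[[[0.002, 0.001, -0.7], [0.001, -0.002, -0.007]]]
[[[-0.268, 0.623, -0.143], [0.0, 0.0, -0.4]]]
[[[-0.606, 0.382, -0.1], [0.0, 0.0, -0.411]]]
```

Call:
jog_arm([
  [[0,0,-0.7],[0,0,0]],
  [[0,0,-0.7],[0,0,0]],
  [[0,0,-0.7],[0,0,0]],
  [[0,0,-0.7],[0,0,0]],
])

```text
t: 5.55
tool_pos: [0.603, -0.1268, 0.2092]
orientation: [3.137, -0.08, 0.023]
force: [-0.3, 0.4, 1.1]
opening: 0.0299
gripper_force: 0.0
```

Call:
jog_arm([
  [[-0.27,0.62,-0.14],[0,0,-0.4]],
  [[-0.27,0.62,-0.14],[0,0,-0.4]],
  [[-0.27,0.62,-0.14],[0,0,-0.4]],
  [[-0.27,0.62,-0.14],[0,0,-0.4]],
  [[-0.27,0.62,-0.14],[0,0,-0.4]],
], hand=-1)

```text
t: 6.05
tool_pos: [0.5376, -0.2482, 0.228]
orientation: [3.009, 0.898, 0.003]
force: [-0.5, -0.2, 0.2]
opening: 0.0657
gripper_force: 0.0
```

Call:
jog_arm([
  [[-0.6,0.38,-0.1],[0,0,-0.41]],
  [[-0.6,0.38,-0.1],[0,0,-0.41]],
  [[-0.6,0.38,-0.1],[0,0,-0.41]],
  [[-0.6,0.38,-0.1],[0,0,-0.41]],
  [[-0.6,0.38,-0.1],[0,0,-0.41]],
])

```text
t: 6.55
tool_pos: [0.4778, -0.3774, 0.2476]
orientation: [2.57, 1.803, 0.001]
force: [0.2, 0.1, -0.5]
opening: 0.0927
gripper_force: 0.0
```

```bash
python3 shot.py w3; python3 cap.py w3 "(.457,-.301,.027)" .0273;python3 cap.py w3 "(.457,-.301,.027)" .04; python3 - <<'E'
import cv2
i=cv2.imread("pics/w3.png")
cv2.imwrite("pics/w3z.png",cv2.resize(i[80:240,190:370],None,fx=3.5,fy=3.5,interpolation=2))
E
```

```text
6.6 [ 0.47823463 -0.3766033   0.24744955] [2.56821335e+00 1.80705723e+00 7.20962012e-04] cam [ 0.49956698 -0.31489315  0.41361387] 65.70646984690485 axis [-0.08037313 -0.22568952 -0.97087816]
guess px [241.76129013 135.85111609] blob [226 120  33  29 848] rect mm ((458.01470947265625, -298.9929504394531), (33.49210739135742, 38.27674865722656), 69.30655670166016) [[434.20001220703125, -307.8999938964844], [470.0, -321.3999938964844], [481.79998779296875, -290.1000061035156], [446.0, -276.6000061035156]]
guess px [241.76129013 135.85111609] blob [226 120  33  29 848] rect mm ((459.3807373046875, -299.51568603515625), (32.391029357910156, 37.01838302612305), 69.30656433105469) [[436.29998779296875, -308.1000061035156], [471.0, -321.20001220703125], [482.3999938964844, -290.8999938964844], [447.79998779296875, -277.79998779296875]]
```

View pics/w3z.png

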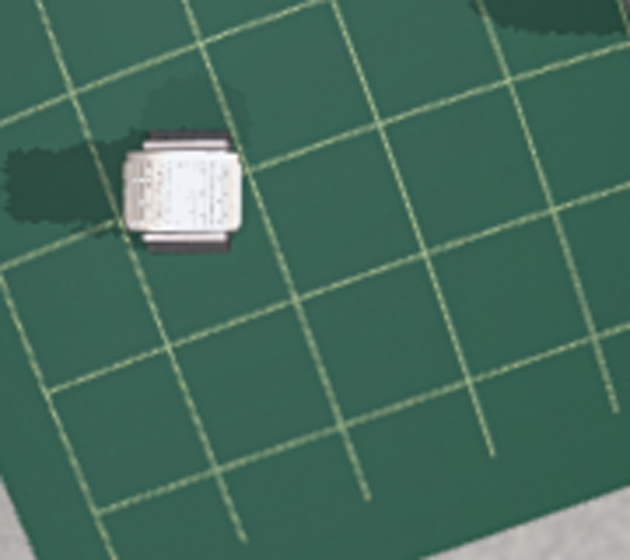

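Crop: narrow cap with its stand plates at crop (182,190), level in the view at az −20.7°, size fits (38.3 mm).

```bash
cat >> h.py <<'E'
U=np.array([.060,.998]); JC=np.array([.4733,-.0204]); WP=JC-.005*U; NP=JC+.076*U
def tcp(con,az,ti,d=.009,back=0.): 
    return (np.array(con)+Rt(az,ti)[:,2]*(d-back),az,ti)
def ax(az): a=np.radians(az); return np.array([-np.sin(a),np.cos(a),0])
E
python3 - <<'E'
from h import *
from plant import robot
con=np.array([.458,-.300,.0273])+.005*ax(-20.7)
print(tcp(con,-20.7,-40))
calls(robot.read_state(),[[tcp(con,-20.7,-40,back=.1)],[tcp(con,-20.7,-40)]])
E
```

```text
(array([ 0.45772249, -0.30073441,  0.0204056 ]), -20.7, -40)
[[[0.644, -0.22, 0.752], [0.005, -0.444, 0.01]]]
[[[0.0, -0.0, 0.5], [0.0, 0.0, 0.0]]]
```

Call:
jog_arm([
  [[0.64,-0.22,0.75],[0,-0.444,0]],
  [[0.64,-0.22,0.75],[0,-0.444,0]],
  [[0.64,-0.22,0.75],[0,-0.444,0]],
  [[0.64,-0.22,0.75],[0,-0.444,0]],
  [[0.64,-0.22,0.75],[0.005,-0.444,0.01]],
])

```text
t: 7.1
tool_pos: [0.479, -0.2349, 0.0916]
orientation: [2.167, 1.499, -0.801]
force: [-1.0, -1.9, -0.5]
opening: 0.0925
gripper_force: 0.0
```

Call:
jog_arm([
  [[0,0,0],[0,0,0]],
  [[0,0,0],[0,0,0]],
])

```text
t: 7.3
tool_pos: [0.4825, -0.2397, 0.0963]
orientation: [2.174, 1.495, -0.79]
force: [0.1, -0.7, 0.2]
opening: 0.0926
gripper_force: 0.0
```

```bash
python3 - <<'E'
from h import *
from plant import robot
con=np.array([.458,-.300,.0273])+.005*ax(-20.7)
s=robot.read_state();print(s["q"],s["tool_pos"])
calls(s,[[tcp(con,-20.7,-40)]])
E
```

```text
[-0.11463844  0.25172099  1.75508561 -0.68210033  1.39166128  0.46727872] [ 0.48249008 -0.23971476  0.09627293]
[[[-0.01, -0.006, 0.502], [-0.003, -0.002, -0.002]]]
```

Call:
jog_arm([
  [[-0.01,-0.006,0.17],[0,0,0]],
  [[-0.01,-0.006,0.34],[0,0,0]],
  [[-0.01,-0.006,0.5],[0,0,0]],
  [[-0.01,-0.006,0.5],[0,0,0]],
  [[-0.01,-0.006,0.5],[0,0,0]],
])

```text
t: 7.8
tool_pos: [0.4569, -0.3032, 0.0224]
orientation: [2.179, 1.487, -0.79]
force: [0.3, -0.6, -0.3]
opening: 0.093
gripper_force: 0.0
```

Call:
jog_arm([
  [[0,0,0],[0,0,0]],
  [[0,0,0],[0,0,0]],
  [[0,0,0],[0,0,0]],
  [[0,0,0],[0,0,0]],
  [[0,0,0],[0,0,0]],
], hand=1, squeeze=20)

```text
t: 8.3
tool_pos: [0.4569, -0.301, 0.0205]
orientation: [2.174, 1.493, -0.792]
force: [-0.4, -0.2, -0.7]
opening: 0.0578
gripper_force: 0.0
```

Call:
jog_arm([
  [[0,0,0],[0,0,0]],
  [[0,0,0],[0,0,0]],
])

```text
t: 8.5
tool_pos: [0.4565, -0.3012, 0.0202]
orientation: [2.175, 1.493, -0.793]
force: [0.5, 0.9, -0.5]
opening: 0.0418
gripper_force: 0.0
```

```bash
python3 - <<'E'
from h import *
from plant import robot
s=robot.read_state();print(s["q"],s["tool_pos"],s["orientation"],s["opening"],s["gripper_force"],s["force"])
p=s["tool_pos"]; C=np.r_[NP,.033]+[0,0,.005]; print(C)
g=lambda az,ti,pos:(np.array(pos),az,ti)
calls(s,[[g(-20.7,-40,p+[0,0,.17])],[g(-15,-8,(.465,-.19,.20))],[g(-9,22,(.472,-.06,.16))],[tcp(C+[0,0,.05],-3,50)],[tcp(C,-3,50)]])
E
```

```text
[-0.23060118  0.33207142  1.82517792 -0.74604014  1.21401928  0.49112078] [ 0.45647486 -0.30116576  0.02017445] [ 2.17463737  1.49298292 -0.79266786] 0.04179593874719608 0.0 [ 0.46195033  0.92706014 -0.49562098]
[0.47786  0.055448 0.038   ]
[[[-0.546, -0.002, -0.651], [-0.004, -0.0, -0.003]]]
[[[0.378, -0.157, -0.382], [-0.026, 0.355, -0.059]]]
[[[0.659, -0.134, 0.109], [0.008, 0.333, -0.067]]]
[[[0.419, -0.065, 0.589], [0.04, 0.311, -0.054]]]
[[[-0.192, -0.0, 0.161], [0.0, 0.0, 0.0]]]
```

Call:
jog_arm([
  [[0,0,0],[0,0,0]],
  [[0,0,0],[0,0,0]],
  [[0,0,0],[0,0,0]],
])

```text
t: 8.8
tool_pos: [0.4571, -0.3014, 0.0205]
orientation: [2.174, 1.492, -0.791]
force: [2.7, -0.4, 0.7]
opening: 0.0364
gripper_force: 20.0
```

Call:
jog_arm([
  [[-0.06,0,-0.07],[0,0,0]],
  [[-0.18,0,-0.21],[0,0,0]],
  [[-0.3,0,-0.36],[0,0,0]],
  [[-0.42,0,-0.5],[0,0,0]],
  [[-0.546,0,-0.65],[0,0,0]],
])

```text
t: 9.3
tool_pos: [0.4558, -0.3013, 0.1908]
orientation: [2.176, 1.494, -0.794]
force: [0.6, -0.7, -0.2]
opening: 0.0361
gripper_force: 20.0
```

Call:
jog_arm([
  [[0.38,-0.157,-0.38],[-0.026,0.355,-0.059]],
  [[0.38,-0.157,-0.38],[-0.026,0.355,-0.059]],
  [[0.38,-0.157,-0.38],[-0.026,0.355,-0.059]],
  [[0.38,-0.157,-0.38],[-0.026,0.355,-0.059]],
  [[0.38,-0.157,-0.38],[-0.026,0.355,-0.059]],
])

```text
t: 9.8
tool_pos: [0.4657, -0.1923, 0.2009]
orientation: [2.432, 1.847, -0.167]
force: [0.6, -0.3, -0.1]
opening: 0.0366
gripper_force: 20.0
```

Call:
jog_arm([
  [[0.66,-0.134,0.11],[0.008,0.333,-0.067]],
  [[0.66,-0.134,0.11],[0.008,0.333,-0.067]],
  [[0.66,-0.134,0.11],[0.008,0.333,-0.067]],
  [[0.66,-0.134,0.11],[0.008,0.333,-0.067]],
  [[0.66,-0.134,0.11],[0.008,0.333,-0.067]],
])

```text
t: 10.3
tool_pos: [0.4719, -0.0602, 0.1568]
orientation: [-2.181, -1.844, -0.417]
force: [-0.2, -0.4, 0.4]
opening: 0.0365
gripper_force: 20.0
```

```bash
python3 - <<'E'
from h import *
from plant import robot,imaging
s=robot.read_state();print(s["q"],s["tool_pos"],s["orientation"],s["opening"],s["gripper_force"],s["force"])
C=np.r_[NP,.033]+[0,0,.005]
calls(s,[[tcp(C+[0,0,.06],-3,50)],[tcp(C,-3,50)]])
E
```

```text
[-0.52208924 -0.09729704  1.88427229  0.35782496  1.50759593 -0.40531041] [ 0.47188814 -0.06021272  0.15684013] [-2.18149837 -1.84402383 -0.4173792 ] 0.03645183487117289 19.995072653073294 [-0.23130532 -0.44943629  0.35531882]
[[[0.443, -0.067, 0.529], [0.038, 0.309, -0.062]]]
[[[-0.23, -0.0, 0.193], [0.0, 0.0, 0.0]]]
```

Call:
jog_arm([
  [[0.44,-0.067,0.53],[0.038,0.309,-0.062]],
  [[0.44,-0.067,0.53],[0.038,0.309,-0.062]],
  [[0.44,-0.067,0.53],[0.038,0.309,-0.062]],
  [[0.44,-0.067,0.53],[0.038,0.309,-0.062]],
  [[0.44,-0.067,0.53],[0.038,0.309,-0.062]],
])

```text
t: 10.8
tool_pos: [0.4782, 0.0628, 0.0915]
orientation: [-1.752, -1.666, -0.813]
force: [0.4, 0.3, -0.5]
opening: 0.0367
gripper_force: 20.0
```

```bash
python3 - <<'E'
from h import *
from plant import robot,imaging
C=np.r_[NP,.033]+[0,0,.005]
ims=[]
for n in("scene","side","wrist"):
    c=imaging.read_camera(n); np.savez(f"pics/{n}2.npz",**c); i=c["frame"][:,:,::-1]; p=proj(c,C+[0,0,.06],n=="wrist"); print(n,p)
    x,y=int(min(max(p[0]-60,0),440)),int(min(max(p[1]-45,0),330)); print(x,y); ims.append(cv2.resize(i[y:y+90,x:x+120],(400,300),interpolation=2))
cv2.imwrite("pics/m.png",np.vstack([np.hstack(ims[:2]),np.hstack([ims[2],ims[2]*0])]))
s=robot.read_state();print(s["tool_pos"],s["orientation"])
calls(s,[[tcp(C,-3,50)]])
E
```

```text
scene [335.22379061 191.31860335]
275 146
side [229.15493674 202.95202736]
169 157
wrist [276.67714875 264.67047735]
216 219
[0.48098061 0.06132349 0.09475848] [-1.75500881 -1.67368079 -0.81838456]
[[[-0.235, -0.016, 0.206], [0.002, 0.004, 0.004]]]
```

View pics/m.png

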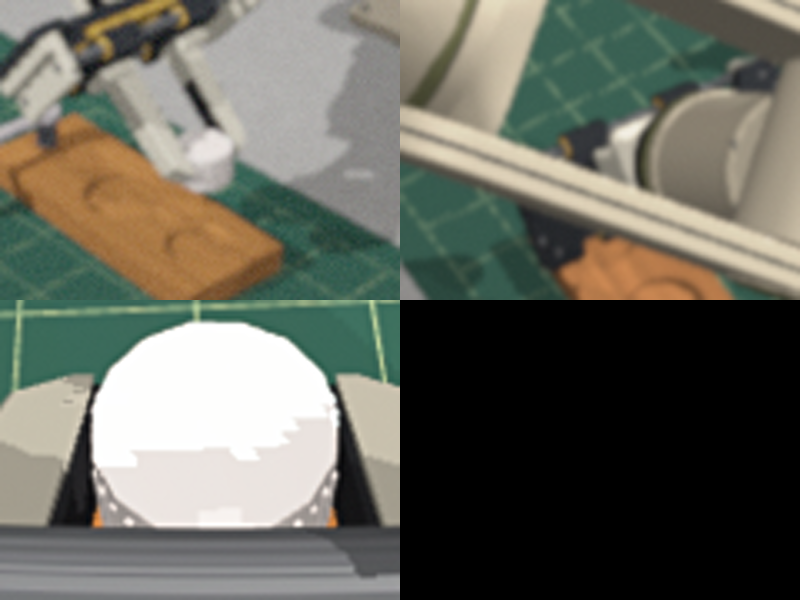

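Cap hangs level with its closed end up, above the narrow pocket (scene crop (205,165)). Check its centre in the wrist view against the expected point.

```bash
cat > disc.py <<'E'
from h import *
def disc(c,tp,rv,r,dtop=.008,d=.009):
    "offset of the held cap's top disc (given radius) from its expected centre, world mm"
    R=Ro.from_rotvec(rv).as_matrix(); E=np.array(tp)-d*R[:,2]+[0,0,dtop]; p=proj(c,E,True)
    h=cv2.cvtColor(c["frame"],cv2.COLOR_RGB2HSV); m=((h[...,1]<25)&(h[...,2]>190)).astype(np.uint8)
    n,l,st,ce=cv2.connectedComponentsWithStats(m); i=l[int(p[1])-8,int(p[0])]; print("expected px",p,"blob",st[i])
    ct=max(cv2.findContours((l==i).astype(np.uint8),0,1)[0],key=cv2.contourArea)[:,0]
    ct=ct[ct[:,1]<p[1]-8]; X=np.array([plane(c,q,E[2],True)[:2] for q in ct])
    from scipy.optimize import least_squares
    s=least_squares(lambda o:np.hypot(*(X-o[:2]).T)-r,E[:2],loss="soft_l1",f_scale=.001); print("centre",s.x,"expected",E,"off mm",(s.x-E[:2])*1000,"rms",np.sqrt(np.mean(s.fun**2))*1000)
E
python3 - <<'E'
from disc import *
c=dict(np.load("pics/wrist2.npz"))
disc(c,[0.48098061,0.06132349,0.09475848],[-1.75500881,-1.67368079,-0.81838456],.019)
E
```

```text
expected px [282.16296482 256.62870268] blob [ 244  226   73   61 3731]
centre [0.47953751 0.0540612 ] expected [0.48059472 0.05447711 0.10858756] off mm [-1.05721492 -0.41591164] rms 0.2426173376410335
```

Call:
jog_arm([
  [[-0.08,-0.01,0.07],[0,0.004,0]],
  [[-0.16,-0.01,0.14],[0,0.004,0]],
  [[-0.21,-0.01,0.184],[0,0.004,0]],
  [[-0.235,-0.01,0.206],[0,0.004,0]],
  [[-0.235,-0.01,0.206],[0,0.004,0]],
])

```text
t: 11.45
tool_pos: [0.479, 0.0631, 0.0318]
orientation: [-1.749, -1.667, -0.825]
force: [0.1, 0.4, -0.2]
opening: 0.0366
gripper_force: 20.0
```

Call:
jog_arm([
  [[0,0,0],[0,0,0]],
])

```text
t: 11.55
tool_pos: [0.4795, 0.0627, 0.0326]
orientation: [-1.749, -1.668, -0.827]
force: [0.3, -1.0, 0.3]
opening: 0.0365
gripper_force: 20.0
```

```bash
python3 shot.py w4; python3 - <<'E'
from disc import *
from plant import robot
s=robot.read_state(); print(s["force"],s["opening"]); C=np.r_[NP,.033]+[0,0,.005]; print(C)
disc(dict(np.load("pics/w4.npz")),s["tool_pos"],s["orientation"],.019); calls(s,[[tcp(C,-3,50)]])
E
```

```text
11.6 [0.47962954 0.06264095 0.0326719 ] [-1.74886199 -1.66814446 -0.82706009] cam [ 0.47346075 -0.02209149  0.1894954 ] 65.70646984690485 axis [ 0.03670575  0.59174874 -0.80528635]
[-0.47305209  0.31975389  0.09583083] 0.036399794531216154
[0.47786  0.055448 0.038   ]
expected px [281.34361382 256.96306062] blob [ 244  226   73   61 3754]
centre [0.47867969 0.05558124] expected [0.47922958 0.05574039 0.04643578] off mm [-0.54988506 -0.15915169] rms 0.21052087136855382
[[[-0.003, -0.007, -0.0], [0.003, -0.002, 0.005]]]
```

Call:
jog_arm([
  [[-0.008,-0.002,0.006],[0,0,0]],
  [[-0.008,-0.002,0.006],[0,0,0]],
])

```text
t: 11.8
tool_pos: [0.4787, 0.0627, 0.03]
orientation: [-1.749, -1.667, -0.827]
force: [-0.6, 0.1, -0.6]
opening: 0.0367
gripper_force: 20.0
```

Call:
jog_arm([
  [[0,0,0],[0,0,0]],
  [[0,0,0],[0,0,0]],
  [[0,0,0],[0,0,0]],
  [[0,0,0],[0,0,0]],
  [[0,0,0],[0,0,0]],
], hand=-1)

```text
t: 12.3
tool_pos: [0.4786, 0.0629, 0.0298]
orientation: [-1.748, -1.667, -0.826]
force: [-0.2, -0.0, -0.0]
opening: 0.072
gripper_force: 0.0
```

Call:
jog_arm([
  [[0,0,-0.1],[0,0,0]],
  [[0,0,-0.3],[0,0,0]],
  [[0,0,-0.5],[0,0,0]],
  [[0,0,-0.5],[0,0,0]],
])

```text
t: 12.7
tool_pos: [0.4768, -0.0181, 0.097]
orientation: [-1.753, -1.672, -0.83]
force: [1.0, 0.3, -1.0]
opening: 0.0929
gripper_force: 0.0
```

```bash
python3 shot.py w5; python3 - <<'E'
from h import *
from plant import robot
c=dict(np.load("pics/w5.npz")); z=.043
p=proj(c,np.r_[NP,z],True)
h=cv2.cvtColor(c["frame"],cv2.COLOR_RGB2HSV); m=((h[...,1]<25)&(h[...,2]>190)).astype(np.uint8)
n,l,st,ce=cv2.connectedComponentsWithStats(m); i=l[int(p[1]),int(p[0])]; print(p,st[i],ce[i])
if i:
    ct=max(cv2.findContours((l==i).astype(np.uint8),0,1)[0],key=cv2.contourArea)[:,0]
    X=np.array([plane(c,q,z,True)[:2] for q in ct],np.float32)*1000
    print(cv2.minEnclosingCircle(X),cv2.fitEllipse(X),NP)
s=robot.read_state(); P=s["tool_pos"]
con=np.array([.4473,.3352,.0324])-.005*ax(18.1)
print(con); pre=tcp(con,18.1,40,back=.1); print(pre)
g=lambda az,ti,pos:(np.array(pos),az,ti)
calls(s,[[(P+[0,0,.12],-3,50)],[((.46,.10,.23),8,46)],[(pre[0]+[0,0,.08],18.1,40)],[pre],[tcp(con,18.1,40)]])
E
```

```text
12.75 [ 0.47584608 -0.01619289  0.095239  ] [-1.75206398 -1.66924756 -0.82916706] cam [ 0.46969184 -0.10234762  0.25414283] 65.70646984690485 axis [ 0.04229574  0.58861584 -0.80730568]
[276.21558471 209.26062271] [ 254  192   47   53 1694] [278.270366   214.78335301]
((477.84259033203125, 48.402099609375), 25.689807891845703) ((478.7833557128906, 50.88941192626953), (34.83613204956055, 50.26796340942383), 7.529208660125732) [0.47786  0.055448]
[0.44885338 0.33044742 0.0324    ]
(array([0.46702599, 0.27484827, 0.10211004]), 18.1, 40)
[[[0.46, 0.006, -0.385], [0.005, -0.001, 0.005]]]
[[[0.427, -0.11, 0.394], [0.091, -0.044, -0.082]]]
[[[0.426, 0.156, 0.786], [0.077, -0.066, -0.082]]]
[[[-0.257, -0.0, 0.306], [0.0, 0.0, 0.0]]]
[[[0.0, 0.0, 0.5], [0.0, 0.0, 0.0]]]
```

Call:
jog_arm([
  [[0.46,0,-0.385],[0,0,0]],
  [[0.46,0,-0.385],[0,0,0]],
  [[0.46,0,-0.385],[0,0,0]],
  [[0.46,0,-0.385],[0,0,0]],
])

```text
t: 13.15
tool_pos: [0.4745, -0.0142, 0.2159]
orientation: [-1.749, -1.672, -0.829]
force: [-0.6, 0.3, -0.3]
opening: 0.0928
gripper_force: 0.0
```

Call:
jog_arm([
  [[0.43,-0.11,0.39],[0.09,-0.044,-0.08]],
  [[0.43,-0.11,0.39],[0.09,-0.044,-0.08]],
  [[0.43,-0.11,0.39],[0.09,-0.044,-0.08]],
  [[0.43,-0.11,0.39],[0.09,-0.044,-0.08]],
])

```text
t: 13.55
tool_pos: [0.4556, 0.1046, 0.2282]
orientation: [-1.602, -1.85, -0.689]
force: [0.6, -0.1, -0.6]
opening: 0.0933
gripper_force: 0.0
```

Call:
jog_arm([
  [[0.43,0.16,0.79],[0.08,-0.066,-0.08]],
  [[0.43,0.16,0.79],[0.08,-0.066,-0.08]],
  [[0.43,0.16,0.79],[0.08,-0.066,-0.08]],
  [[0.43,0.16,0.79],[0.08,-0.066,-0.08]],
  [[0.43,0.16,0.79],[0.08,-0.066,-0.08]],
])

```text
t: 14.05
tool_pos: [0.463, 0.2803, 0.1792]
orientation: [-1.477, -2.038, -0.537]
force: [0.2, -0.6, -0.9]
opening: 0.0932
gripper_force: 0.0
```

Call:
jog_arm([
  [[-0.257,0,0.306],[0,0,0]],
  [[-0.257,0,0.306],[0,0,0]],
  [[-0.257,0,0.306],[0,0,0]],
  [[-0.257,0,0.306],[0,0,0]],
])

```text
t: 14.45
tool_pos: [0.4649, 0.2774, 0.1022]
orientation: [-1.482, -2.037, -0.541]
force: [-0.1, 0.4, 1.0]
opening: 0.0933
gripper_force: 0.0
```

```bash
python3 shot.py w6; python3 cap.py w6 "(.447,.335,.032)" .0324; python3 - <<'E'
from h import *
from plant import robot
s=robot.read_state(); con=np.array([.4473,.3352,.0324])-.005*ax(18.1)
calls(s,[[tcp(con,18.1,40)]])
E
```

```text
14.5 [0.46608333 0.27763282 0.10360509] [-1.48130543 -2.03959991 -0.54325967] cam [0.48236844 0.22367961 0.27149731] 65.70646984690485 axis [-0.13884194  0.42282301 -0.89551305]
guess px [281.42087658 215.38284982] blob [ 251  187   64   54 2898] rect mm ((446.7155456542969, 337.6182556152344), (51.18313217163086, 48.79481506347656), 20.209184646606445) [[414.29998779296875, 351.70001220703125], [431.1000061035156, 305.8999938964844], [479.20001220703125, 323.6000061035156], [462.29998779296875, 369.3999938964844]]
[[[-0.018, -0.001, 0.496], [0.001, -0.002, -0.0]]]
```

Call:
jog_arm([
  [[-0.018,0,0.17],[0,0,0]],
  [[-0.018,0,0.34],[0,0,0]],
  [[-0.018,0,0.45],[0,0,0]],
  [[-0.018,0,0.496],[0,0,0]],
  [[-0.018,0,0.496],[0,0,0]],
])

```text
t: 15.0
tool_pos: [0.4466, 0.3369, 0.0254]
orientation: [-1.479, -2.041, -0.543]
force: [-0.2, 0.0, -0.4]
opening: 0.0928
gripper_force: 0.0
```

Call:
jog_arm([
  [[0,0,0],[0,0,0]],
  [[0,0,0],[0,0,0]],
  [[0,0,0],[0,0,0]],
  [[0,0,0],[0,0,0]],
  [[0,0,0],[0,0,0]],
], hand=1, squeeze=20)

```text
t: 15.5
tool_pos: [0.4466, 0.3365, 0.0249]
orientation: [-1.48, -2.041, -0.543]
force: [-0.1, -0.9, 0.5]
opening: 0.0577
gripper_force: 0.0
```

Call:
jog_arm([
  [[0,0,0],[0,0,0]],
  [[0,0,0],[0,0,0]],
  [[0,0,0],[0,0,0]],
])

```text
t: 15.8
tool_pos: [0.4464, 0.3367, 0.0247]
orientation: [-1.48, -2.041, -0.542]
force: [0.1, -1.1, 1.0]
opening: 0.0502
gripper_force: 20.0
```

```bash
python3 - <<'E'
from h import *
from plant import robot
s=robot.read_state(); p=s["tool_pos"]; print(p,s["orientation"],s["q"])
C=np.r_[WP,.033]+[0,0,.005]; print(C)
calls(s,[[(p+[0,0,.17],18.1,40)],[((.46,.23,.21),12,8)],[((.465,.10,.18),4,-24)],[tcp(C+[0,0,.06],-3,-50)]])
E
```

```text
[0.44636073 0.33666954 0.02467365] [-1.48000048 -2.04061128 -0.54228887] [ 0.10237157  0.28625405  1.87469949  0.72611406  1.2532785  -0.54656203]
[ 0.473   -0.02539  0.038  ]
[[[0.548, 0.001, -0.649], [0.001, -0.002, 0.0]]]
[[[-0.355, -0.101, -0.398], [-0.028, -0.355, 0.063]]]
[[[-0.656, -0.111, 0.059], [0.013, -0.355, 0.089]]]
[[[-0.427, -0.008, 0.67], [0.047, -0.289, 0.063]]]
```

Call:
jog_arm([
  [[0.06,0,-0.07],[0,0,0]],
  [[0.18,0,-0.21],[0,0,0]],
  [[0.3,0,-0.36],[0,0,0]],
  [[0.42,0,-0.5],[0,0,0]],
  [[0.548,0,-0.65],[0,0,0]],
])

```text
t: 16.3
tool_pos: [0.4456, 0.3364, 0.1956]
orientation: [-1.48, -2.04, -0.541]
force: [0.8, -0.7, 0.3]
opening: 0.0503
gripper_force: 20.0
```

Call:
jog_arm([
  [[-0.355,-0.1,-0.4],[-0.028,-0.355,0.063]],
  [[-0.355,-0.1,-0.4],[-0.028,-0.355,0.063]],
  [[-0.355,-0.1,-0.4],[-0.028,-0.355,0.063]],
  [[-0.355,-0.1,-0.4],[-0.028,-0.355,0.063]],
  [[-0.355,-0.1,-0.4],[-0.028,-0.355,0.063]],
])

```text
t: 16.8
tool_pos: [0.4599, 0.2317, 0.2117]
orientation: [-1.904, -2.358, -0.139]
force: [0.4, 0.3, -0.4]
opening: 0.0503
gripper_force: 20.0
```

Call:
jog_arm([
  [[-0.656,-0.11,0.06],[0.013,-0.355,0.089]],
  [[-0.656,-0.11,0.06],[0.013,-0.355,0.089]],
  [[-0.656,-0.11,0.06],[0.013,-0.355,0.089]],
  [[-0.656,-0.11,0.06],[0.013,-0.355,0.089]],
  [[-0.656,-0.11,0.06],[0.013,-0.355,0.089]],
])

```text
t: 17.3
tool_pos: [0.4629, 0.1003, 0.1762]
orientation: [1.915, 2.06, -0.415]
force: [-0.0, 0.1, -0.8]
opening: 0.0503
gripper_force: 20.0
```

```bash
python3 - <<'E'
from h import *
from plant import robot
s=robot.read_state(); print(s["tool_pos"],s["q"],s["opening"])
C=np.r_[WP,.033]+[0,0,.005]
calls(s,[[tcp(C+[0,0,.06],-3,-50)]])
E
```

```text
[0.46285218 0.10026656 0.1761501 ] [ 0.40923917 -0.03669313  1.79891377 -0.3899117   1.53602859  0.38108758] 0.05026417076791498
[[[-0.437, 0.005, 0.653], [0.043, -0.289, 0.067]]]
```

Call:
jog_arm([
  [[-0.437,0.005,0.653],[0.043,-0.289,0.067]],
  [[-0.437,0.005,0.653],[0.043,-0.289,0.067]],
  [[-0.437,0.005,0.653],[0.043,-0.289,0.067]],
  [[-0.437,0.005,0.653],[0.043,-0.289,0.067]],
  [[-0.437,0.005,0.653],[0.043,-0.289,0.067]],
])

```text
t: 17.8
tool_pos: [0.4727, -0.0339, 0.0921]
orientation: [1.76, 1.664, -0.818]
force: [0.2, 0.5, 0.9]
opening: 0.0502
gripper_force: 20.0
```

Call:
jog_arm([
  [[0,0,0],[0,0,0]],
])

```text
t: 17.9
tool_pos: [0.4762, -0.0319, 0.0964]
orientation: [1.762, 1.66, -0.804]
force: [0.1, 0.2, 0.4]
opening: 0.0501
gripper_force: 20.0
```

```bash
python3 shot.py w7; python3 - <<'E'
from h import *
from plant import robot,imaging
s=robot.read_state()
C=np.r_[WP,.033]+[0,0,.005]
calls(s,[[tcp(C,-3,-50)]])
c=dict(np.load("pics/w7.npz")); R=Ro.from_rotvec(s["orientation"]).as_matrix(); E=s["tool_pos"]-.009*R[:,2]+[0,0,.008]; print("top exp",E,proj(c,E,True))
ims=[]
for n,q in(("scene",C+[0,0,.06]),("wrist",E)):
    if n!="wrist": c=imaging.read_camera(n); np.savez(f"pics/{n}3.npz",**c)
    i=c["frame"][:,:,::-1]; p=proj(c,q,n=="wrist"); x,y=int(min(max(p[0]-70,0),420)),int(min(max(p[1]-52,0),315)); print(n,p,x,y); ims.append(cv2.resize(i[y:y+105,x:x+140],(400,300),interpolation=2))
cv2.imwrite("pics/m2.png",np.hstack(ims))
E
```

```text
17.95 [ 0.47689431 -0.03150882  0.09740732] [ 1.76211609  1.65921499 -0.8012185 ] cam [0.48449951 0.13733159 0.15394436] 65.70646984690485 axis [-0.04589287 -0.89274888 -0.4482112 ]
[[[0.245, -0.025, 0.215], [0.004, -0.005, -0.007]]]
top exp [ 0.47720243 -0.02466918  0.11124893] [282.70629459 280.35383161]
scene [311.60886    176.88237031] 241 124
wrist [310.52027727 172.96950081] 240 120
```

View pics/m2.png

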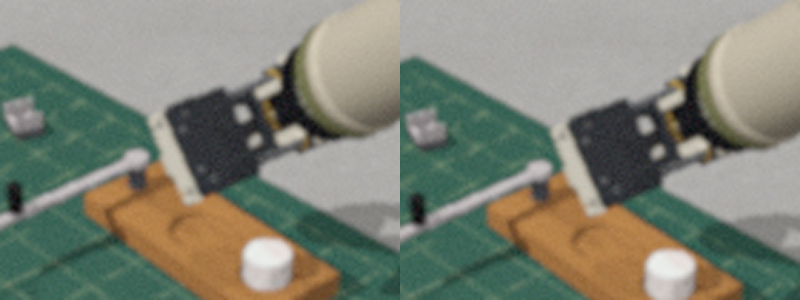

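Both tiles show the scene view (crop slip): narrow cap seated in its pocket, bar still open, wide cap hidden behind the gripper. Check the wide cap numerically in the wrist view.

```bash
python3 - <<'E'
from h import *
c=dict(np.load("pics/w7.npz")); h=cv2.cvtColor(c["frame"],cv2.COLOR_RGB2HSV)
m=((h[...,1]<40)&(h[...,2]>150)).astype(np.uint8)
n,l,st,ce=cv2.connectedComponentsWithStats(m)
for i in range(1,n):
    if st[i,4]>60 and 180<ce[i][0]<390 and ce[i][1]<330: print(st[i],ce[i])
E0=np.array([.4772,-.0247,.1112])
for k in ((0,0,0),(.025,0,0),(-.025,0,0),(0,.025,0),(0,-.025,0),(0,.025,-.026),(0,-.025,-.026)): print(k,proj(c,E0+k,True).round(1))
i=c["frame"][:,:,::-1]; a=cv2.resize(i[220:340,200:360],(800,600),interpolation=2); cv2.imwrite("pics/m3.png",a)
E
```

```text
[ 226    0   94   93 7168] [272.86607143  44.61132812]
[ 230  216  244   71 8074] [303.48662373 249.73272232]
(0, 0, 0) [282.7 280.3]
(0.025, 0, 0) [331.4 278.6]
(-0.025, 0, 0) [234.6 280.9]
(0, 0.025, 0) [280.  265.9]
(0, -0.025, 0) [284.8 291. ]
(0, 0.025, -0.026) [279.5 213.1]
(0, -0.025, -0.026) [284.2 249.6]
```

View pics/m3.png

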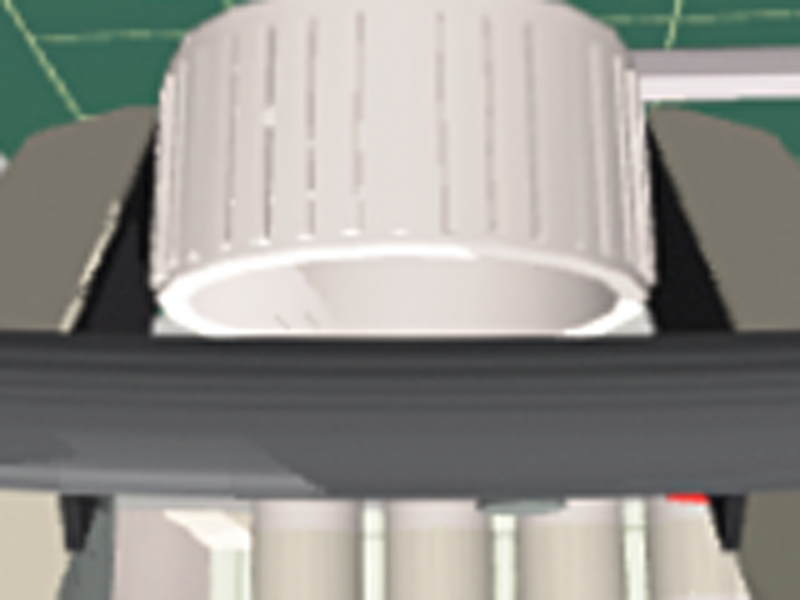

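The wide cap is held level with its mouth towards world-up (rim at crop (400,250), the view is inverted), centred between the pads within about 1 mm of the expected pixels.

Call:
jog_arm([
  [[0.08,-0.025,0.07],[0.004,-0.005,-0.007]],
  [[0.16,-0.025,0.14],[0.004,-0.005,-0.007]],
  [[0.21,-0.025,0.184],[0.004,-0.005,-0.007]],
  [[0.235,-0.025,0.206],[0.004,-0.005,-0.007]],
  [[0.235,-0.025,0.206],[0.004,-0.005,-0.007]],
])

```text
t: 18.5
tool_pos: [0.4709, -0.0332, 0.0329]
orientation: [1.75, 1.664, -0.824]
force: [-0.4, 1.0, -0.5]
opening: 0.0502
gripper_force: 20.0
```

Call:
jog_arm([
  [[0,0,0],[0,0,0]],
  [[0,0,0],[0,0,0]],
])

```text
t: 18.7
tool_pos: [0.4714, -0.0331, 0.0335]
orientation: [1.75, 1.663, -0.823]
force: [-0.5, -0.7, -0.7]
opening: 0.0503
gripper_force: 20.0
```

```bash
python3 shot.py w8; python3 - <<'E'
from h import *
from plant import robot
s=robot.read_state(); C=np.r_[WP,.033]+[0,0,.005]; print(s["force"],tcp(C,-3,-50)[0],s["tool_pos"]); calls(s,[[tcp(C,-3,-50)],[tcp(C-[0,0,.002],-3,-50)]])
E
```

```text
18.75 [ 0.47126645 -0.03318692  0.03338216] [ 1.74969566  1.66331524 -0.82345091] cam [0.47989491 0.13674904 0.08902391] 65.70646984690485 axis [-0.0486194  -0.89785391 -0.43760085]
[0.08427743 1.10001748 0.36862791] [ 0.47263917 -0.03227495  0.03221491] [ 0.47126645 -0.03318692  0.03338216]
[[[0.008, 0.007, -0.0], [-0.001, 0.003, 0.002]]]
[[[0.008, 0.0, 0.006], [0.0, 0.0, 0.0]]]
```

Call:
jog_arm([
  [[0.008,0.006,0],[0,0,0]],
  [[0.016,0.006,0.006],[0,0,0]],
  [[0.016,0.006,0.006],[0,0,0]],
])

```text
t: 19.05
tool_pos: [0.4718, -0.0324, 0.0291]
orientation: [1.749, 1.664, -0.826]
force: [0.3, 0.3, -0.6]
opening: 0.05
gripper_force: 20.0
```

Call:
jog_arm([
  [[0,0,0],[0,0,0]],
  [[0,0,0],[0,0,0]],
  [[0,0,0],[0,0,0]],
  [[0,0,0],[0,0,0]],
  [[0,0,0],[0,0,0]],
], hand=-1)

```text
t: 19.55
tool_pos: [0.4718, -0.0324, 0.0294]
orientation: [1.749, 1.664, -0.825]
force: [0.0, -0.8, 0.1]
opening: 0.0857
gripper_force: 0.0
```

Call:
jog_arm([
  [[0,0,-0.1],[0,0,0]],
  [[0,0,-0.3],[0,0,0]],
  [[0,0,-0.5],[0,0,0]],
  [[-0.3,0,-0.75],[0,0,0]],
  [[-0.3,0,-0.75],[0,0,0]],
])

```text
t: 20.05
tool_pos: [0.4776, 0.0458, 0.1745]
orientation: [1.749, 1.664, -0.821]
force: [0.6, 0.4, 0.3]
opening: 0.0929
gripper_force: 0.0
```

```bash
python3 - <<'E'
from h import *
from plant import robot,imaging
s=robot.read_state(); print(s["t"],s["tool_pos"],s["q"])
for n in("scene","side"):
    c=imaging.read_camera(n); np.savez(f"pics/{n}4.npz",**c); h=cv2.cvtColor(c["frame"],cv2.COLOR_RGB2HSV)
    m=((h[...,1]<70)&(h[...,2]>125)).astype(np.uint8); nn,l,st,ce=cv2.connectedComponentsWithStats(m)
    for nm,P,r in(("wide",WP,.025),("narrow",NP,.019)):
        # predicted outline of a fully seated cap above the block
        a=np.linspace(0,2*np.pi,60); X=np.array([proj(c,np.r_[P+r*np.array([np.cos(t),np.sin(t)]),z]) for t in a for z in(.022,.043)])
        lo,hi=X.min(0),X.max(0); i=[k for k in range(1,nn) if st[k,4]>20 and np.all(ce[k]>lo-5) and np.all(ce[k]<hi+5)]
        print(n,nm,"pred box",lo.round(1),hi.round(1),[(st[k][:2],st[k][:2]+st[k][2:4]) for k in i])
c=imaging.read_camera("wrist"); print(proj(c,np.r_[WP,.043],True)); cv2.imwrite("pics/w9.png",c["frame"][:,:,::-1]);np.savez("pics/w9.npz",**c)
E
```

```text
20.05 [0.47758598 0.04577766 0.17450736] [ 0.51166923  0.2745131   1.66578893 -0.71688085  1.7232324   0.6453878 ]
scene wide pred box [300.9 190.5] [321.5 209. ] [(array([301, 191], dtype=int32), array([324, 212], dtype=int32))]
scene narrow pred box [325.5 206.4] [342.3 223.2] [(array([325, 207], dtype=int32), array([344, 226], dtype=int32))]
side wide pred box [236.3 233.7] [258.8 256.8] [(array([235, 234], dtype=int32), array([259, 260], dtype=int32))]
side narrow pred box [222.4 213.2] [239.2 231.3] [(array([222, 214], dtype=int32), array([240, 234], dtype=int32))]
[277.82464736 145.28443811]
```

```bash
python3 - <<'E'
from h import *
from plant import robot
S,D=[dict(np.load(f"pics/{n}4.npz")) for n in("scene","side")]
G=np.r_[arc(92,.066)[0][:2],.0655]; ps=[]
for c in(S,D):
    p=proj(c,G); h=cv2.cvtColor(c["frame"],cv2.COLOR_RGB2HSV); m=(h[...,2]<55).astype(np.uint8)
    n,l,st,ce=cv2.connectedComponentsWithStats(m); i=min([k for k in range(1,n) if 12<st[k,4]<200],key=lambda k:np.hypot(*(ce[k]-p))); print(p,ce[i],st[i]); ps.append(ce[i])
X,e=tri(S,ps[0],D,ps[1]); print(X,e,np.degrees(np.arctan2(*(X[:2]-PIV))),np.hypot(*(X[:2]-PIV)))
s=robot.read_state()
calls(s,[[((.50,.02,.23),-25,-26)],[((.56,-.05,.20),-58,0)],[arc(92,.15)],[arc(92,.057)]]+[[arc(92-th-5*i,.057) for i in range(1,6)] for th in(0,)])
E
```

```text
[246.00258855 192.39152788] [245.69444444 192.5       ] [244 188   5  10  36]
[318.43892008 237.88963557] [318.46341463 238.41463415] [316 234   6  10  41]
[ 0.59938566 -0.12071936  0.0646864 ] [np.float64(0.0003474490698224868), np.float64(0.00034744906982261015)] 92.39822414270036 0.1319011930676001
[[[-0.295, 0.117, -0.089], [0.152, 0.265, 0.194]]]
[[[-0.105, 0.42, 0.218], [0.083, 0.281, 0.36]]]
[[[-0.017, 0.401, 0.25], [0.0, 0.0, 0.378]]]
[[[0.0, 0.0, 0.465], [0.0, 0.0, 0.0]]]
[[[-0.003, -0.058, 0.0], [0.0, 0.0, -0.056]], [[-0.01, -0.115, 0.0], [0.0, 0.0, -0.111]], [[-0.022, -0.171, 0.0], [0.0, 0.0, -0.167]], [[-0.04, -0.226, 0.0], [0.0, 0.0, -0.222]], [[-0.062, -0.279, 0.0], [0.0, 0.0, -0.278]]]
```

Call:
jog_arm([
  [[-0.295,0.117,-0.09],[0.152,0.265,0.194]],
  [[-0.295,0.117,-0.09],[0.152,0.265,0.194]],
  [[-0.295,0.117,-0.09],[0.152,0.265,0.194]],
  [[-0.295,0.117,-0.09],[0.152,0.265,0.194]],
  [[-0.295,0.117,-0.09],[0.152,0.265,0.194]],
], hand=0.35)

```text
t: 20.7
tool_pos: [0.4995, 0.0174, 0.2286]
orientation: [2.405, 1.524, -0.559]
force: [-0.4, -0.1, 0.4]
opening: 0.0577
gripper_force: 0.0
```

Call:
jog_arm([
  [[-0.105,0.42,0.218],[0.083,0.281,0.36]],
  [[-0.105,0.42,0.218],[0.083,0.281,0.36]],
  [[-0.105,0.42,0.218],[0.083,0.281,0.36]],
  [[-0.105,0.42,0.218],[0.083,0.281,0.36]],
  [[-0.105,0.42,0.218],[0.083,0.281,0.36]],
])

```text
t: 21.2
tool_pos: [0.5577, -0.0505, 0.1951]
orientation: [-3.019, -0.862, 0.011]
force: [0.1, 0.7, 0.5]
opening: 0.0304
gripper_force: 0.0
```

Call:
jog_arm([
  [[-0.017,0.4,0.25],[0,0,0.378]],
  [[-0.017,0.4,0.25],[0,0,0.378]],
  [[-0.017,0.4,0.25],[0,0,0.378]],
  [[-0.017,0.4,0.25],[0,0,0.378]],
  [[-0.017,0.4,0.25],[0,0,0.378]],
])

```text
t: 21.7
tool_pos: [0.5964, -0.1194, 0.1445]
orientation: [3.139, -0.055, -0.016]
force: [-0.2, 0.7, -0.6]
opening: 0.0301
gripper_force: 0.0
```

Call:
jog_arm([
  [[0,0,0],[0,0,0]],
  [[0,0,0],[0,0,0]],
])

```text
t: 21.9
tool_pos: [0.5977, -0.1195, 0.1472]
orientation: [3.139, -0.047, -0.009]
force: [0.5, 0.2, 0.1]
opening: 0.03
gripper_force: 0.0
```

```bash
python3 - <<'E'
from h import *
from plant import robot
s=robot.read_state(); print(s["tool_pos"],s["opening"]); calls(s,[[arc(92.4,.057)]])
E
```

```text
[ 0.59772232 -0.11952435  0.14718642] 0.02995699233592677
[[[0.012, 0.005, 0.451], [0.001, 0.004, 0.008]]]
```

Call:
jog_arm([
  [[0.012,0.005,0.15],[0,0,0]],
  [[0.012,0.005,0.3],[0,0,0.008]],
  [[0.012,0.005,0.45],[0,0.004,0.008]],
  [[0.012,0.005,0.45],[0,0.004,0.008]],
  [[0.012,0.005,0.45],[0,0.004,0.008]],
])

```text
t: 22.4
tool_pos: [0.5997, -0.1212, 0.058]
orientation: [3.139, -0.071, 0.001]
force: [-0.2, 0.2, 0.5]
opening: 0.0298
gripper_force: 0.0
```

Call:
jog_arm([
  [[-0.003,-0.058,0],[0,0,-0.056]],
  [[-0.01,-0.115,0],[0,0,-0.111]],
  [[-0.022,-0.171,0],[0,0,-0.167]],
  [[-0.04,-0.226,0],[0,0,-0.222]],
  [[-0.062,-0.279,0],[0,0,-0.278]],
])

```text
t: 22.9
tool_pos: [0.5925, -0.0652, 0.0612]
orientation: [3.077, 0.614, 0.009]
force: [-0.3, -0.4, 0.8]
opening: 0.03
gripper_force: 0.2
```

Call:
jog_arm([
  [[-0.003,-0.058,0],[0,0,-0.056]],
  [[-0.01,-0.115,0],[0,0,-0.111]],
  [[-0.022,-0.171,0],[0,0,-0.167]],
  [[-0.04,-0.226,0],[0,0,-0.222]],
  [[-0.062,-0.279,0],[0,0,-0.278]],
])

```text
t: 23.4
tool_pos: [0.5598, -0.0181, 0.061]
orientation: [2.869, 1.266, 0.008]
force: [0.5, -0.3, -0.3]
opening: 0.0303
gripper_force: 0.2
```

```bash
python3 - <<'E'
from h import *
from plant import robot
s=robot.read_state(); p=s["tool_pos"]; print(p,s["force"],np.degrees(np.arctan2(*(p[:2]-PIV))),np.hypot(*(p[:2]-PIV)))
calls(s,[[arc(42-5*i,.058) for i in range(1,6)],[arc(a,.058) for a in(13,9,6,3,0)]])
E
```

```text
[ 0.55978028 -0.01809054  0.06101426] [ 0.49603472 -0.33565011 -0.31535906] 43.50833013889574 0.13389343058387976
[[[-0.012, -0.075, 0.015], [0.004, -0.001, -0.06]], [[-0.02, -0.132, 0.014], [0.005, -0.001, -0.115]], [[-0.033, -0.188, 0.014], [0.005, -0.001, -0.171]], [[-0.051, -0.243, 0.013], [0.005, -0.001, -0.227]], [[-0.073, -0.296, 0.013], [0.005, -0.001, -0.282]]]
[[[-0.002, -0.046, 0.0], [0.0, 0.0, -0.044]], [[-0.006, -0.092, 0.0], [0.0, 0.0, -0.089]], [[-0.012, -0.126, 0.0], [0.0, 0.0, -0.122]], [[-0.02, -0.16, 0.0], [0.0, 0.0, -0.156]], [[-0.029, -0.193, 0.0], [0.0, 0.0, -0.189]]]
```

Call:
jog_arm([
  [[-0.012,-0.075,0.01],[0,0,-0.06]],
  [[-0.02,-0.132,0.014],[0,0,-0.115]],
  [[-0.033,-0.188,0.014],[0,0,-0.171]],
  [[-0.05,-0.243,0.013],[0,0,-0.227]],
  [[-0.073,-0.296,0.013],[0,0,-0.282]],
])

```text
t: 23.9
tool_pos: [0.5062, 0.0113, 0.0581]
orientation: [2.521, 1.865, 0.006]
force: [0.1, -0.6, -0.0]
opening: 0.0301
gripper_force: 0.2
```

Call:
jog_arm([
  [[-0.002,-0.046,0],[0,0,-0.044]],
  [[-0.006,-0.092,0],[0,0,-0.089]],
  [[-0.012,-0.126,0],[0,0,-0.122]],
  [[-0.02,-0.16,0],[0,0,-0.156]],
  [[-0.029,-0.193,0],[0,0,-0.189]],
])

```text
t: 24.4
tool_pos: [0.4678, 0.017, 0.0579]
orientation: [2.218, 2.215, 0.005]
force: [6.7, -0.2, -0.1]
opening: 0.0305
gripper_force: 4.7
```

Call:
jog_arm([
  [[0,0,0],[0,0,0]],
  [[0,0,0],[0,0,0]],
])

```text
t: 24.6
tool_pos: [0.468, 0.017, 0.0575]
orientation: [2.222, 2.211, 0.005]
force: [1.7, 0.4, 1.5]
opening: 0.0302
gripper_force: 1.3
```

```bash
python3 - <<'E'
from h import *
from plant import robot
s=robot.read_state(); p=s["tool_pos"]; print(p,s["force"],s["gripper_force"],np.degrees(np.arctan2(*(p[:2]-PIV))),np.hypot(*(p[:2]-PIV)))
calls(s,[[arc(a,.06) for a in(-1,-2)]])
E
```

```text
[0.46802999 0.01695167 0.05749013] [1.68694449 0.43153678 1.48976876] 1.2678122520446777 0.18642801111842197 0.13215237407526495
[[[-0.001, -0.014, -0.013], [0.004, 0.002, -0.014]], [[-0.001, -0.025, -0.013], [0.004, 0.002, -0.025]]]
```

Call:
jog_arm([
  [[0,0.02,0],[0,0,0]],
  [[0,0.02,-0.1],[0,0,0]],
  [[0,0.02,-0.3],[0,0,0]],
  [[0,0.02,-0.5],[0,0,0]],
  [[0,0.02,-0.7],[0,0,0]],
])

```text
t: 25.1
tool_pos: [0.4692, 0.0173, 0.1964]
orientation: [2.226, 2.214, -0.001]
force: [0.4, 0.4, 0.3]
opening: 0.0305
gripper_force: 0.0
```

Call:
jog_arm([
  [[-0.5,0,-0.5],[0,0,0]],
  [[-0.9,0,-0.5],[0,0,0]],
  [[-0.9,0,-0.5],[0,0,0]],
  [[-0.9,0,-0.5],[0,0,0]],
  [[-0.9,0,-0.5],[0,0,0]],
])

```text
t: 25.6
tool_pos: [0.4689, -0.1671, 0.2982]
orientation: [2.227, 2.206, -0.0]
force: [-0.6, 0.3, -0.8]
opening: 0.0305
gripper_force: 0.0
```

```bash
python3 - <<'E'
from h import *
from plant import robot,imaging
s=robot.read_state(); print(s["t"],s["tool_pos"],s["force"])
S,D,W=[imaging.read_camera(n) for n in("scene","side","wrist")]; cv2.imwrite("pics/w10.png",W["frame"][:,:,::-1])
G=np.r_[arc(3.5,.066)[0][:2],.0655]; ps=[]
for c in(S,D):
    p=proj(c,G); h=cv2.cvtColor(c["frame"],cv2.COLOR_RGB2HSV); m=(h[...,2]<55).astype(np.uint8)
    n,l,st,ce=cv2.connectedComponentsWithStats(m); i=min([k for k in range(1,n) if 12<st[k,4]<200],key=lambda k:np.hypot(*(ce[k]-p))); print(p,ce[i],st[i]); ps.append(ce[i])
X,e=tri(S,ps[0],D,ps[1]); print(X,e,np.degrees(np.arctan2(*(X[:2]-PIV))),np.hypot(*(X[:2]-PIV)))
for n,c in(("scene",S),("side",D)):
    h=cv2.cvtColor(c["frame"],cv2.COLOR_RGB2HSV); m=((h[...,1]<70)&(h[...,2]>125)).astype(np.uint8)
    a=np.linspace(0,2*np.pi,60)
    for nm,P,r in(("wide",WP,.025),("narrow",NP,.019)):
        X=np.array([proj(c,np.r_[P+r*np.array([np.cos(t),np.sin(t)]),z]) for t in a for z in(.022,.043)],np.float32)
        k=np.zeros_like(m); cv2.fillConvexPoly(k,cv2.convexHull(X).astype(np.int32),1); print(n,nm,"white share of predicted outline",m[k>0].mean().round(2))
E
```

```text
25.6 [ 0.46887655 -0.16710286  0.29815576] [-0.61110782  0.27961638 -0.77873171]
[323.03868776 195.88841499] [323.70588235 196.26470588] [322 192   5  10  34]
[238.13575767 223.5403799 ] [237.6 224.5] [236 221   4   8  30]
[0.47377096 0.01656596 0.06350722] [np.float64(0.00030851978456118045), np.float64(0.00030851978456115925)] 2.681359319076001 0.13191038666340843
scene wide white share of predicted outline 0.92
scene narrow white share of predicted outline 0.95
side wide white share of predicted outline 0.92
side narrow white share of predicted outline 0.78
```

```bash
python3 -c "
from plant import robot
print(robot.close_job())"
```

```text
the job is handed in; nothing more can be done
None
```

I handed the job in at about 26 s of robot time. Both caps are in their pockets (wide mouth up, narrow mouth down), the bar is at its closed stop and the bystanders were never approached. The final camera check agreed on the caps and bar, but the close call gave no verdict.

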